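# Grade four cigars by length on the rack

## Robot

A 6-joint arm with a two-finger parallel gripper is mounted at the origin on the work surface. World frame = base frame: x ahead of the robot, y to its left, z up, the work surface at z = 0. Lengths are in mm, angles in rad, forces in N, time in s.
With the tool pointing down it reaches from about 300 to 775 mm from the base axis. Payload 14.6 kg.
Tool frame: the origin (TCP) lies between the finger pads; the fingertips stand ahead of it and the grasp point (between the pads) lies 11 mm behind it (manip.finger_overhang is the z of the fingertips in the tool frame, in mm); z points along the fingers, y is the line along which they close (so a half turn about z gives the same grasp; the last joint's range is limited). The gripper opens to 94 mm and grips with 3 to 60 N. Pads are 16 mm wide; open, the fingers measure 119 mm over their backs; the gripper's body (75 mm by 177 mm) begins 78 mm behind the grasp point.
Start: joints at [-1.261, 0.3, 1.521, -0, 1.321, -0.067], TCP at [202.363, -511.408, 213.446] pointing down, gripper open.
Joint ranges: [-3.03, 3.03], [-0.79, 2.21], [0.23, 2.52], [-1.04, 4.18], [0, 3.07], [-2.55, 2.55]. Speed limits (rad/s): [2.22, 2.22, 2.57, 3.14, 3.14, 3.14].

## Interface

Orientations are given as [roll, pitch, yaw] about the fixed x, y, z axes, in that order (R = Rz(yaw) Ry(pitch) Rx(roll)).
In Python, from cell import manip gives the robot as it stands.
- The arm moves only by the tool jog_arm, never from a script. Its argument "series" is a list of rows, each a list of 7 numbers: the shift along the world's x, y, z as a fraction of full scale, then the turn, a rotation vector about the world's x, y, z as a fraction of full scale, then the closure, from 0 (fully open) to 1 (shut). In form: [[dx, dy, dz, wx, wy, wz, fingers], ...]. A call has 1 to 8 rows; each row is the pose to reach, as a shift and turn from the pose commanded when the call began; what a row does not reach only later rows make up. Full scale, the value 1, is 120 mm for a shift and 90 degrees for a turn. A row lasts 1/12 s, in which the tool goes at most 41.7 mm and 7.16 degrees, less where a joint would pass 70% of its speed; a pose out of reach is approached as far as the arm can. A call with a number of a shift or a turn outside -1 to 1 is refused whole. A call with a gripper value outside its range is refused whole. The fingers move at their own pace and stop on an object; "grip_force" is the grip in N (left out, the last holds). Time passes only in rows, so rows that repeat a pose let the fingers close. It gives the time, the measured TCP pose, the force, the opening and the grip force at its end, in the units of the state.
- manip.read_state(): the state, without advancing time (a new reading comes with each control period).
- manip.camera(name): name is "side" or "top" or "wrist"; returns a dict with "frame" (384x512x3 uint8, red, green, blue), "vfov" (degrees; the focal length in pixels is half the picture's height over the tangent of half this angle, whatever the lens; pixels are square), "cx", "cy" (the principal point, pixels), "R" (3x3) and "t" (3): a world point X has camera coordinates R X + t; the wrist camera has in their place "hand_eye" (4x4, takes a point from camera to tool coordinates, whose origin is the TCP and whose axes are the flange's). Camera axes: x right, y down, z forward; pixel columns grow to the right and rows downward; lengths in mm; the calibration is good to about 2 mm. A picture is of the moment at which its call begins: read the wrist's pose just before it. There is no depth.
- manip.sign_off(): hands the job in; it is judged then, once.
The state is a dict: "clock": time; "joints": joint angles; "qd": joint speeds; "effort": joint torques, N m; "eef_pos": TCP position; "eef_rot": TCP orientation; "wrist_force": force on the tool from outside, world axes, zero at the start; "moment": the same for the moment, N m; "finger_gap": finger opening in mm; "finger_force": force on a finger pad.
Only numpy, scipy, OpenCV 4.12 (cv2) and the standard library are available. Lean on these libraries where they do the work, as an engineer would, in place of code of your own. Each camera call takes 0.05 s, during which the arm holds its last target. There are 200 camera calls.

## Task

Lay the four loose cigars from the metal plate on the four wooden rests of the rack in order of length: the shortest on the rest at the red-stud end of the row, then each next longer one on the next rest, the longest at the black-stud end. Each cigar must lie flat along its rest, centred on the green strip both lengthways and sideways, and be let go.

Things in the scene. Friction and masses are not known exactly. Their poses are not given: they have to be found in the camera images.
- petit: the shortest of four loose box-pressed cigars, dark brown: a stiff flat-sided bar 100 mm long, 20 mm wide and 16 mm high, about 18 g, lying on the bare metal rolling plate (plate top 3 mm above the bench). Origin: centre of its underside; x along its length (either end may lead), z up.
- short: the second shortest of four loose box-pressed cigars, light tan: a stiff flat-sided bar 122 mm long, 20 mm wide and 16 mm high, about 18 g, lying on the bare metal rolling plate (plate top 3 mm above the bench). Origin: centre of its underside; x along its length (either end may lead), z up.
- medium: the second longest of four loose box-pressed cigars, almost black: a stiff flat-sided bar 144 mm long, 20 mm wide and 16 mm high, about 18 g, lying on the bare metal rolling plate (plate top 3 mm above the bench). Origin: centre of its underside; x along its length (either end may lead), z up.
- long: the longest of four loose box-pressed cigars, mid reddish-brown: a stiff flat-sided bar 166 mm long, 20 mm wide and 16 mm high, about 18 g, lying on the bare metal rolling plate (plate top 3 mm above the bench). Origin: centre of its underside; x along its length (either end may lead), z up.
- rest1: rest 1 of four alike fixed rests in a row, 60 mm apart, numbered from the rack's left (+y) end: a flat pale wooden slab 190 mm long, 46 mm wide, 8 mm thick, a green strip painted along its middle. Origin: centre of its underside, 12 mm above the bench; its top is 20 mm above the bench. x along its length, y across. A rail 22 mm high stands at the row's far (+x) side.
- rest2: rest 2 of four alike fixed rests in a row, 60 mm apart, numbered from the rack's left (+y) end: a flat pale wooden slab 190 mm long, 46 mm wide, 8 mm thick, a green strip painted along its middle. Origin: centre of its underside, 12 mm above the bench; its top is 20 mm above the bench. x along its length, y across. A rail 22 mm high stands at the row's far (+x) side.
- rest3: rest 3 of four alike fixed rests in a row, 60 mm apart, numbered from the rack's left (+y) end: a flat pale wooden slab 190 mm long, 46 mm wide, 8 mm thick, a green strip painted along its middle. Origin: centre of its underside, 12 mm above the bench; its top is 20 mm above the bench. x along its length, y across. A rail 22 mm high stands at the row's far (+x) side.
- rest4: rest 4 of four alike fixed rests in a row, 60 mm apart, numbered from the rack's left (+y) end: a flat pale wooden slab 190 mm long, 46 mm wide, 8 mm thick, a green strip painted along its middle. Origin: centre of its underside, 12 mm above the bench; its top is 20 mm above the bench. x along its length, y across. A rail 22 mm high stands at the row's far (+x) side.
- red_stud: red stud, 24 mm wide and 26 mm high, fixed on the rack's far rail at one end of the row (left or right varies; a black stud of the same shape stands at the other end). It marks the end where the row begins. Origin: centre of its underside, 22 mm above the bench.
Not all that is in view belongs to the job. What is shaped like the short but blue is not meant.

How it is judged (in metres and radians):
At the end, for the whole second after the job is handed in: Counted from the rest nearest the red stud, the cigars lie shortest to longest, one per rest, each flat on its rest's top, its centre within 15 mm of the rest's centre lengthways and 12 mm sideways, its length within 0.2 rad of the rest's; all are at rest (under 0.02 m/s) (((horizontal distance between red_stud and rest1 below 0.17 m and (x of petit in the frame of rest1 between -0.015 and 0.015 m and y of petit in the frame of rest1 between -0.012 and 0.012 m and z of petit in the frame of rest1 between 0.004 and 0.013 m and angle between the x axis of petit and the x axis of rest1, either way round below 0.2 rad) and (x of short in the frame of rest2 between -0.015 and 0.015 m and y of short in the frame of rest2 between -0.012 and 0.012 m and z of short in the frame of rest2 between 0.004 and 0.013 m and angle between the x axis of short and the x axis of rest2, either way round below 0.2 rad) and (x of medium in the frame of rest3 between -0.015 and 0.015 m and y of medium in the frame of rest3 between -0.012 and 0.012 m and z of medium in the frame of rest3 between 0.004 and 0.013 m and angle between the x axis of medium and the x axis of rest3, either way round below 0.2 rad) and (x of long in the frame of rest4 between -0.015 and 0.015 m and y of long in the frame of rest4 between -0.012 and 0.012 m and z of long in the frame of rest4 between 0.004 and 0.013 m and angle between the x axis of long and the x axis of rest4, either way round below 0.2 rad)) or (horizontal distance between red_stud and rest4 below 0.17 m and (x of petit in the frame of rest4 between -0.015 and 0.015 m and y of petit in the frame of rest4 between -0.012 and 0.012 m and z of petit in the frame of rest4 between 0.004 and 0.013 m and angle between the x axis of petit and the x axis of rest4, either way round below 0.2 rad) and (x of short in the frame of rest3 between -0.015 and 0.015 m and y of short in the frame of rest3 between -0.012 and 0.012 m and z of short in the frame of rest3 between 0.004 and 0.013 m and angle between the x axis of short and the x axis of rest3, either way round below 0.2 rad) and (x of medium in the frame of rest2 between -0.015 and 0.015 m and y of medium in the frame of rest2 between -0.012 and 0.012 m and z of medium in the frame of rest2 between 0.004 and 0.013 m and angle between the x axis of medium and the x axis of rest2, either way round below 0.2 rad) and (x of long in the frame of rest1 between -0.015 and 0.015 m and y of long in the frame of rest1 between -0.012 and 0.012 m and z of long in the frame of rest1 between 0.004 and 0.013 m and angle between the x axis of long and the x axis of rest1, either way round below 0.2 rad))) and linear speed of each of petit, short, medium, long below 0.02 m/s); the robot touches nothing.
It also fails if it takes over 133 s, if anything falls off the work surface, if the arm or the gripper's body presses on something with over 40 N, if the wrist force passes 120 N, or if a joint passes its speed limit or range.

## Working session

There is one attempt and no reset: what is moved stays moved. The work goes in short steps, Python scripts to look and compute and a tool call to move; the robot and the scene stay as the last step left them, time stands still between calls to the robot, and variables do not carry over. Pictures are saved under pics/ and viewed, at most 14 in all, crops included, and the job is handed in when it is done.

Besides the shell and the picture viewer there is one more tool, called after ">>>" as a command line: name --pt "numbers of a row" for each row, then --argument value for the rest. jog_arm: Moves the arm, as the interface text tells. Its arguments: {"type":"object","properties":{"series":{"type":"array"},"grip_force":{"type":"number"}},"required":["series"]}

```bash
mkdir -p pics; ls; python3 - <<'E'
from cell import manip
import cv2,json
print(manip.read_state(), manip.finger_overhang)
for n in ("top","side"):
    c=manip.camera(n); cv2.imwrite(f"pics/{n}0.png",c["frame"][:,:,::-1])
    print(n,{k:(v.tolist() if hasattr(v,'tolist') else v) for k,v in c.items() if k!="frame"})
E
```

```text
pics
{'clock': 0.0, 'joints': array([-1.26060468e+00,  3.00448993e-01,  1.52162032e+00,  2.54272036e-05,
        1.32064031e+00, -6.65727550e-02]), 'qd': array([ 0.00048466,  0.00053324,  0.00075309, -0.00064243,  0.00078641,
       -0.00076495]), 'effort': array([ 2.01202478e-03, -5.31806266e+01, -3.52735126e+01,  7.08792591e-02,
        2.45158287e-02, -9.54042025e-05]), 'eef_pos': array([ 202.29213665, -511.17386455,  212.88183691]), 'eef_rot': array([-3.14047980e+00, -9.88790558e-05,  3.76758034e-01]), 'wrist_force': array([ 0.56465057, -0.23900851, -0.41997385]), 'moment': array([ 0.01459611,  0.00020722, -0.02878881]), 'finger_force': 0.0, 'finger_gap': 93.89010080921713} 8.0
top {'vfov': 43.738221123438194, 'cx': 243.2855323268194, 'cy': 193.72448947344762, 'R': [[0.02856076927901731, -0.9995461536432817, -0.009579623954616772], [-0.9974732960093079, -0.02787527348498353, -0.06534518250387769], [0.06504849119325097, 0.011421727761529834, -0.9978167356425844]], 't': [-1.975784269178987, 455.888655592496, 1350.7331739213791]}
side {'vfov': 57.21933815667498, 'cx': 257.7229140597717, 'cy': 192.62112811729364, 'R': [[-0.7148232679076094, -0.6992399250703187, -0.009551065152161729], [-0.37057110770115886, 0.39034166980736523, -0.842799166438324], [0.5930470047095946, -0.5989131055500894, -0.5381434215943973]], 't': [296.68675069198747, 198.64728244632917, 798.4210632057334]}
```

View pics/top0.png

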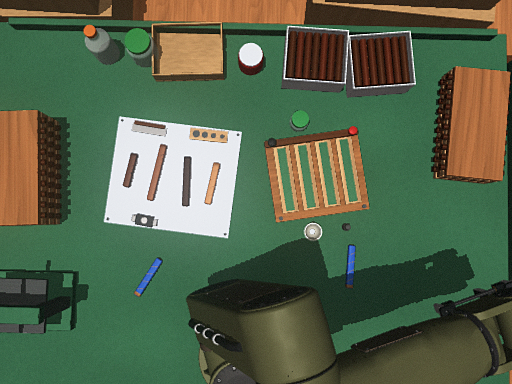

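View pics/side0.png

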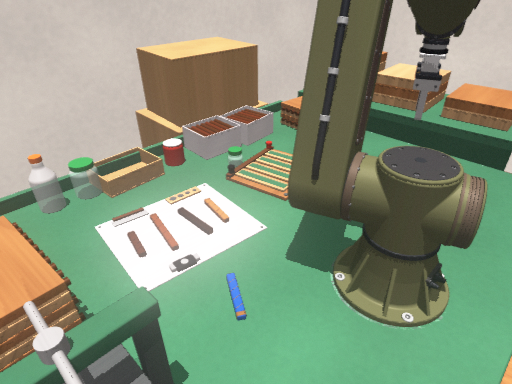

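The top view shows the plate with its cigars: petit (131,170), long (158,172), medium (187,181) and short (212,184). In the rack, the red stud is at the right (353,131), so rest4 gets the petit and rest1 the long. The blue bars don't belong to the job. Next I rectify the view to metric planes.

```bash
cat > h.py <<'E'
import numpy as np, cv2
from cell import manip
def K(c):
    f=192/np.tan(np.radians(c["vfov"])/2); return np.array([[f,0,c["cx"]],[0,f,c["cy"]],[0,0,1.]])
def RT(c,pre=None):
    if "R" in c: return np.array(c["R"]),np.array(c["t"])
    from scipy.spatial.transform import Rotation as Ro
    T=np.eye(4);T[:3,:3]=Ro.from_euler("xyz",pre["eef_rot"]).as_matrix();T[:3,3]=pre["eef_pos"]
    M=np.linalg.inv(T@np.array(c["hand_eye"])); return M[:3,:3],M[:3,3]
def rect(name,z,x0,x1,y0,y1,s=2):
    """metric view: row0 = x1 (far), col0 = y1 (left), s px per mm"""
    pre=manip.read_state(); c=manip.camera(name); R,t=RT(c,pre)
    P=K(c)@np.c_[R[:,0],R[:,1],R[:,2]*z+t]          # (x,y,1)->pix
    W=np.array([[0,-1/s,x1],[-1/s,0,y1],[0,0,1.]])   # (col,row,1)->(x,y,1)
    return cv2.warpPerspective(c["frame"],P@W,(int((y1-y0)*s),int((x1-x0)*s)),flags=cv2.INTER_CUBIC|cv2.WARP_INVERSE_MAP)
def blobs(mask,x1,y1,s,amin):
    out=[]
    for k in cv2.findContours(mask.astype(np.uint8),cv2.RETR_LIST,cv2.CHAIN_APPROX_NONE)[0]:
        if cv2.contourArea(k)<amin*s*s: continue
        (u,v),_,_=cv2.minAreaRect(k); b=cv2.boxPoints(cv2.minAreaRect(k)); e=[b[1]-b[0],b[2]-b[1]]
        n=[np.linalg.norm(q) for q in e]; d=e[int(np.argmax(n))]; L=np.array([-d[1],-d[0]])
        a=np.arctan2(L[1],L[0]); a=(a+np.pi/2)%np.pi-np.pi/2
        out.append([x1-v/s,y1-u/s,max(n)/s,min(n)/s,a])
    return np.array(out)
E
python3 - <<'E'
from h import *
np.set_printoptions(precision=2,suppress=True)
c=manip.camera("top");R,t=RT(c);print("cam",-R.T@t)
im=rect("top",19,340,740,80,480,2)
cv2.imwrite("pics/plate.png",im[::,::,::-1])
g=im.max(2); h=cv2.cvtColor(im,cv2.COLOR_RGB2HSV)
b=blobs((g<190)&~((h[...,0]>45)&(h[...,0]<95)&(h[...,1]>80)),740,480,2,400);print(b)
im=rect("top",20,400,720,-240,80,2)
cv2.imwrite("pics/rack.png",im[:,:,::-1])
h=cv2.cvtColor(im,cv2.COLOR_RGB2HSV)
m=((h[...,0]>38)&(h[...,0]<95)&(h[...,1]>60))
print(blobs(m,720,80,2,800))
E
```

```text
cam [ 366.93   -4.69 1377.56]
[[483.98 100.45 124.36  24.37  -0.19]
 [487.77 174.17 145.53  25.21  -0.01]
 [515.06 335.58 102.36  27.68  -0.21]
 [510.84 259.66 168.08  26.2   -0.2 ]
 [647.96 288.13  95.08  26.94  -1.55]
 [502.51 245.12 312.43 299.45  -0.1 ]]
[[ 501.3  -107.61  179.96   23.94    0.17]
 [ 511.5  -166.93  179.95   24.02    0.17]
 [ 522.07 -226.13  179.49   24.04    0.17]
 [ 560.25  -79.75  319.5   319.5     0.  ]]
```

View pics/rack.png

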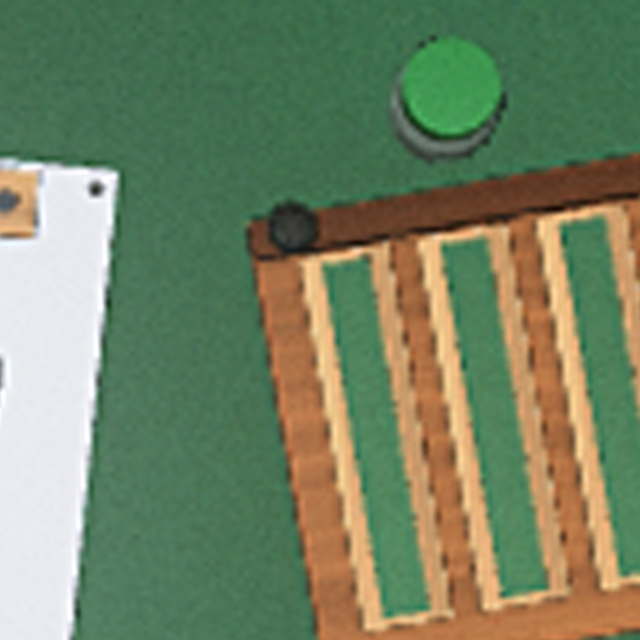

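```bash
python3 - <<'E'
import cv2
a=cv2.imread("pics/plate.png");cv2.imwrite("pics/plate_s.png",cv2.resize(a,(600,600)))
E
```

```text
(no output)
```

View pics/plate_s.png

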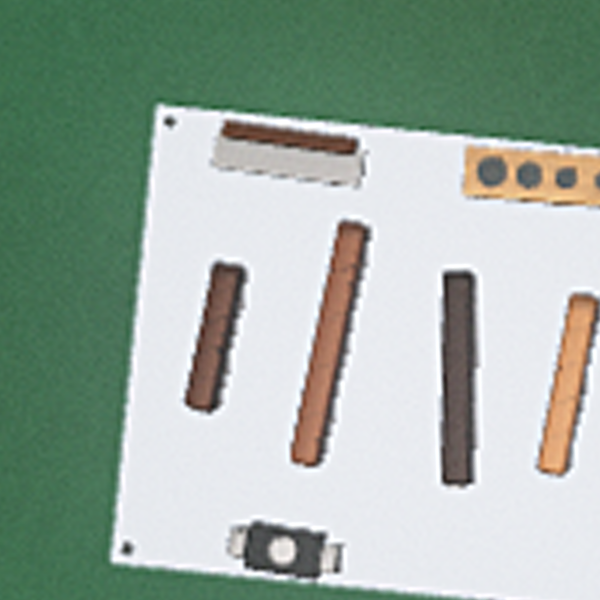

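>>> jog_arm --pt "0.47 1 0 0 0 -0.18 0.5" --pt "0.47 1 0 0 0 -0.18 0.5" --pt "0.47 1 0 0 0 -0.18 0.5" --pt "0.47 1 0 0 0 -0.18 0.5" --pt "0.47 1 0 0 0 -0.18 0.5" --grip_force 15

```text
clock: 0.67
eef_pos: [259.7, -389.9, 213.9]
eef_rot: [3.141, -0.0, 0.097]
wrist_force: [0.0, -0.4, -0.2]
finger_gap: 64.1
finger_force: 0.0
```

>>> jog_arm --pt "0.47 1 0 0 0 -0.18 0.5" --pt "0.47 1 0 0 0 -0.18 0.5" --pt "0.47 1 0 0 0 -0.18 0.5" --pt "0.47 1 0 0 0 -0.18 0.5" --pt "0.47 1 0 0 0 -0.18 0.5"

```text
clock: 1.08
eef_pos: [316.1, -270.3, 213.7]
eef_rot: [3.141, -0.0, -0.186]
wrist_force: [-0.9, -0.9, -0.2]
finger_gap: 47.0
finger_force: 0.0
```

>>> jog_arm --pt "0.47 1 0 0 0 0 0.5" --pt "0.47 1 0 0 0 0 0.5" --pt "0.47 1 0 0 0 0 0.5" --pt "0.47 1 0 0 0 0 0.5"

```text
clock: 1.42
eef_pos: [373.2, -149.1, 213.6]
eef_rot: [-3.141, -0.0, -0.186]
wrist_force: [-0.3, -0.2, 0.3]
finger_gap: 47.1
finger_force: 0.0
```

>>> jog_arm --pt "0.47 1 0 0 0 0 0.5" --pt "0.47 1 0 0 0 0 0.5" --pt "0.47 1 0 0 0 0 0.5" --pt "0.47 1 0 0 0 0 0.5"

```text
clock: 1.75
eef_pos: [430.0, -28.9, 213.4]
eef_rot: [-3.141, -0.0, -0.186]
wrist_force: [0.5, -0.7, -0.4]
finger_gap: 46.8
finger_force: 0.0
```

>>> jog_arm --pt "0.47 1 0 0 0 0 0.5" --pt "0.47 1 0 0 0 0 0.5" --pt "0.47 1 0 0 0 0 0.5" --pt "0.47 1 0 0 0 0 0.5" --pt "0.47 1 0 0 0 0 0.5"

```text
clock: 2.17
eef_pos: [485.5, 88.8, 212.7]
eef_rot: [3.141, 0.001, -0.186]
wrist_force: [0.7, -0.6, -0.6]
finger_gap: 46.8
finger_force: 0.0
```

```bash
python3 - <<'E'
from h import *
np.set_printoptions(precision=3,suppress=True)
s=manip.read_state();print(s["eef_pos"],s["eef_rot"],s["joints"])
im=rect("wrist",19,380,640,0,260,2); cv2.imwrite("pics/w1.png",im[:,:,::-1])
im=rect("top",20,400,680,-380,-60,2)
h=cv2.cvtColor(im,cv2.COLOR_RGB2HSV)
m=((h[...,0]>38)&(h[...,0]<95)&(h[...,1]>60))
print(blobs(m,680,-60,2,800))
E
```

```text
[485.498  88.782 212.739] [ 3.141  0.001 -0.186] [ 0.107  0.175  1.677 -0.     1.29   1.864]
[[ 453.     -69.     105.      18.       0.   ]
 [ 501.31  -107.655  179.96    23.865    0.174]
 [ 511.553 -166.884  179.866   23.857    0.173]
 [ 521.999 -226.146  179.641   24.013    0.171]
 [ 532.201 -284.973  179.449   23.941    0.176]
 [ 540.25  -219.75   319.5    279.5     -1.571]]
```

View pics/w1.png

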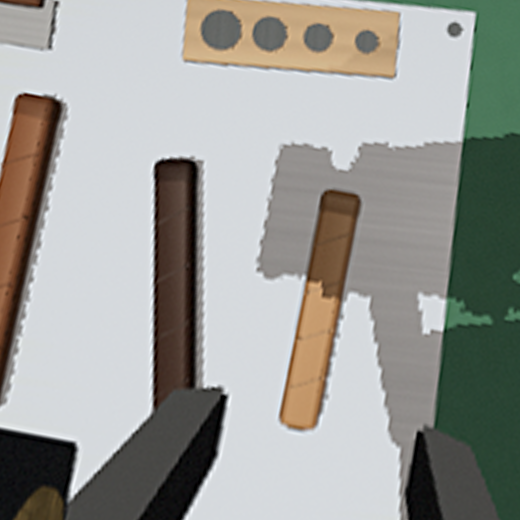

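The wrist view has the tan cigar's ends at (342,192) and (298,430), giving centre (484.5, 100) and length 121 mm, which agrees with the top camera. The four strips measure 180 × 24 mm, spaced 60 mm. I go down on it.

>>> jog_arm --pt "-0.01 0.1 -0.9 0 0 0 0.5" --pt "-0.01 0.1 -0.9 0 0 0 0.5" --pt "-0.01 0.1 -0.9 0 0 0 0.5" --pt "-0.01 0.1 -0.9 0 0 0 0.5" --pt "-0.01 0.1 -0.9 0 0 0 0.5" --pt "-0.01 0.1 -0.9 0 0 0 0.5"

```text
clock: 2.77
eef_pos: [484.2, 99.5, 107.5]
eef_rot: [-3.141, -0.003, -0.19]
wrist_force: [-0.6, -0.4, -0.3]
finger_gap: 46.9
finger_force: 0.0
```

>>> jog_arm --pt "0 0 -0.4 0 0 0 0.5" --pt "0 0 -0.6 0 0 0 0.5" --pt "0 0 -0.6 0 0 0 0.5" --pt "0 0 -0.6 0 0 0 0.5" --pt "0 0 -0.6 0 0 0 0.5" --pt "0 0 -0.6 0 0 0 0.5"

```text
clock: 3.27
eef_pos: [484.7, 100.6, 36.0]
eef_rot: [-3.14, -0.004, -0.189]
wrist_force: [-0.1, 0.3, 0.4]
finger_gap: 47.0
finger_force: 0.0
```

>>> jog_arm --pt "0 0 -0.1 0 0 0 0.5" --pt "0 0 -0.19 0 0 0 0.5" --pt "0 0 -0.19 0 0 0 0.5" --pt "0 0 -0.19 0 0 0 0.5" --pt "0 0 -0.19 0 0 0 0.5"

```text
clock: 3.68
eef_pos: [483.7, 100.7, 11.3]
eef_rot: [-3.141, -0.001, -0.189]
wrist_force: [1.4, 0.2, 2.8]
finger_gap: 46.9
finger_force: 1.6
```

>>> jog_arm --pt "0 0 0 0 0 0 1" --pt "0 0 0 0 0 0 1" --pt "0 0 0 0 0 0 1" --pt "0 0 0 0 0 0 1" --pt "0 0 0 0 0 0 1" --pt "0 0 0 0 0 0 1" --pt "0 0 0 0 0 0 1" --pt "0 0 0 0 0 0 1"

```text
clock: 4.35
eef_pos: [483.6, 100.6, 11.3]
eef_rot: [-3.141, -0.001, -0.189]
wrist_force: [-0.1, -0.0, 6.2]
finger_gap: 19.7
finger_force: 17.6
```

>>> jog_arm --pt "0 0 0.2 0 0 0 1" --pt "0 0 0.5 0 0 0 1" --pt "0 0 0.7 0 0 0 1" --pt "0 0 0.7 0 0 0 1" --pt "0 0 0.7 0 0 0 1"

```text
clock: 4.77
eef_pos: [483.6, 100.7, 95.6]
eef_rot: [-3.141, -0.002, -0.189]
wrist_force: [0.5, 0.1, -1.1]
finger_gap: 19.9
finger_force: 15.0
```

>>> jog_arm --pt "0.03 -0.25 0 0 0 0.05 1" --pt "0.06 -0.5 0 0 0 0.12 1" --pt "0.1 -0.75 0 0 0 0.18 1" --pt "0.12 -1 0 0 0 0.23 1" --pt "0.12 -1 0 0 0 0.23 1"

```text
clock: 5.18
eef_pos: [497.1, -23.1, 93.2]
eef_rot: [-3.142, 0.002, 0.175]
wrist_force: [0.0, 1.2, -0.5]
finger_gap: 19.8
finger_force: 15.0
```

>>> jog_arm --pt "0.03 -0.25 0 0 0 0 1" --pt "0.06 -0.5 0 0 0 0 1" --pt "0.1 -0.75 0 0 0 0 1" --pt "0.12 -1 0 0 0 0 1" --pt "0.12 -1 0 0 0 0 1"

```text
clock: 5.6
eef_pos: [511.6, -142.9, 93.2]
eef_rot: [-3.141, 0.002, 0.169]
wrist_force: [-0.8, 0.2, -1.1]
finger_gap: 19.7
finger_force: 15.0
```

>>> jog_arm --pt "0.02 -0.25 0 0 0 0 1" --pt "0.04 -0.5 0 0 0 0 1" --pt "0.08 -0.73 0 0 0 0 1" --pt "0.08 -0.73 0 0 0 0 1" --pt "0.08 -0.73 0 0 0 0 1" --pt "0.08 -0.73 0 0 0 0 1"

```text
clock: 6.1
eef_pos: [521.1, -226.0, 93.5]
eef_rot: [-3.14, 0.002, 0.172]
wrist_force: [-0.4, 0.1, 0.7]
finger_gap: 19.9
finger_force: 15.0
```

>>> jog_arm --pt "0 0 -0.2 0 0 0 1" --pt "0 0 -0.4 0 0 0 1" --pt "0 0 -0.5 0 0 0 1" --pt "0 0 -0.53 0 0 0 1" --pt "0 0 -0.53 0 0 0 1" --pt "0 0 -0.53 0 0 0 1" --pt "0 0 -0.53 0 0 0 1"

```text
clock: 6.68
eef_pos: [522.2, -227.1, 32.3]
eef_rot: [3.14, -0.001, 0.173]
wrist_force: [0.0, 0.6, -0.3]
finger_gap: 19.7
finger_force: 15.0
```

>>> jog_arm --pt "0 0 0 0 0 0 0.55" --pt "0 0 0 0 0 0 0.55" --pt "0 0 0 0 0 0 0.55" --pt "0 0 0 0 0 0 0.55" --pt "0 0 0 0 0 0 0.55" --pt "0 0 0.2 0 0 0 0.55" --pt "0 0 0.5 0 0 0 0.55" --pt "0 0 0.5 0 0 0 0.55"

```text
clock: 7.35
eef_pos: [523.8, -228.2, 96.9]
eef_rot: [3.137, -0.006, 0.173]
wrist_force: [0.8, -0.8, 0.8]
finger_gap: 42.3
finger_force: 0.0
```

>>> jog_arm --pt "-0.02 0.25 0 0 0 -0.03 0.5" --pt "-0.04 0.6 0 0 0 -0.06 0.5" --pt "-0.08 1 0 0 0 -0.115 0.5" --pt "-0.08 1 0 0 0 -0.115 0.5"

```text
clock: 7.68
eef_pos: [511.2, -102.6, 91.1]
eef_rot: [-3.141, 0.0, -0.012]
wrist_force: [0.1, 0.1, 0.4]
finger_gap: 47.3
finger_force: 0.0
```

>>> jog_arm --pt "-0.08 1 0 0 0 0 0.5" --pt "-0.08 1 0 0 0 0 0.5" --pt "-0.08 1 0 0 0 0 0.5" --pt "-0.08 1 0 0 0 0 0.5"

```text
clock: 8.02
eef_pos: [501.9, 17.6, 91.2]
eef_rot: [-3.141, -0.0, -0.003]
wrist_force: [-0.1, -0.1, 0.1]
finger_gap: 47.2
finger_force: 0.0
```

>>> jog_arm --pt "-0.08 1 0 0 0 0 0.5" --pt "-0.08 1 0 0 0 0 0.5" --pt "-0.08 1 0 0 0 0 0.5" --pt "-0.08 1 0 0 0 0 0.5" --pt "-0.08 1 0 0 0 0 0.5"

```text
clock: 8.43
eef_pos: [492.8, 134.1, 91.1]
eef_rot: [-3.142, -0.0, -0.005]
wrist_force: [-0.8, -0.8, 0.4]
finger_gap: 47.1
finger_force: 0.0
```

```bash
python3 - <<'E'
from h import *
np.set_printoptions(precision=3,suppress=True)
s=manip.read_state();print(s["eef_pos"],s["eef_rot"])
im=rect("top",36,400,680,-380,-60,2); cv2.imwrite("pics/r1.png",im[:,:,::-1])
E
```

```text
[492.789 134.083  91.074] [-3.142 -0.    -0.005]
```

View pics/r1.png

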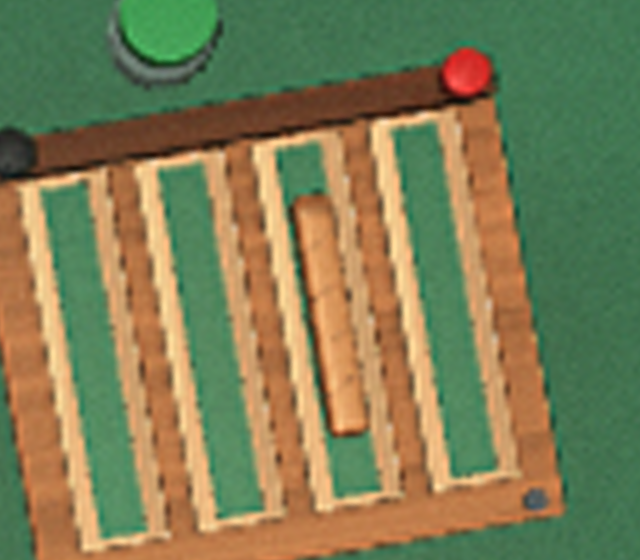

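The tan cigar (centre about (331,316)) lies along rest 3's strip within about 2 mm. Next is the black one.

>>> jog_arm --pt "-0.035 0.34 0 0 0 0 0.5" --pt "-0.035 0.34 -0.1 0 0 0 0.5" --pt "-0.035 0.34 -0.4 0 0 0 0.5" --pt "-0.035 0.34 -0.45 0 0 0 0.5" --pt "-0.035 0.34 -0.45 0 0 0 0.5" --pt "-0.035 0.34 -0.45 0 0 0 0.5" --pt "-0.035 0.34 -0.45 0 0 0 0.5"

```text
clock: 9.07
eef_pos: [489.5, 173.3, 38.5]
eef_rot: [-3.141, -0.002, -0.009]
wrist_force: [0.7, 0.1, 0.5]
finger_gap: 46.9
finger_force: 0.0
```

>>> jog_arm --pt "-0.01 0.015 -0.1 0 0 0 0.5" --pt "-0.01 0.015 -0.2 0 0 0 0.5" --pt "-0.01 0.015 -0.2 0 0 0 0.5" --pt "-0.01 0.015 -0.2 0 0 0 0.5" --pt "-0.01 0.015 -0.2 0 0 0 0.5"

```text
clock: 9.48
eef_pos: [487.7, 175.5, 13.6]
eef_rot: [-3.141, -0.001, -0.008]
wrist_force: [0.4, 0.6, 0.1]
finger_gap: 47.0
finger_force: 0.0
```

>>> jog_arm --pt "0 0 0 0 0 0 1" --pt "0 0 0 0 0 0 1" --pt "0 0 0 0 0 0 1" --pt "0 0 0 0 0 0 1" --pt "0 0 0 0 0 0 1" --pt "0 0 0 0 0 0 1" --pt "0 0 0 0 0 0 1" --pt "0 0 0 0 0 0 1"

```text
clock: 10.15
eef_pos: [487.5, 175.6, 13.2]
eef_rot: [-3.142, -0.0, -0.008]
wrist_force: [-1.2, 0.2, 3.7]
finger_gap: 19.9
finger_force: 15.0
```

>>> jog_arm --pt "0 0 0.2 0 0 0 1" --pt "0 0 0.5 0 0 0 1" --pt "0 0 0.7 0 0 0 1" --pt "0 0 0.7 0 0 0 1" --pt "0 0 0.7 0 0 0 1"

```text
clock: 10.57
eef_pos: [487.8, 175.7, 97.9]
eef_rot: [-3.141, -0.002, -0.008]
wrist_force: [0.4, 0.4, -1.1]
finger_gap: 19.6
finger_force: 15.0
```

>>> jog_arm --pt "0.01 -0.25 0 0 0 0.03 1" --pt "0.03 -0.5 0 0 0 0.06 1" --pt "0.05 -0.75 0 0 0 0.09 1" --pt "0.07 -1 0 0 0 0.115 1" --pt "0.07 -1 0 0 0 0.115 1"

```text
clock: 10.98
eef_pos: [495.3, 51.9, 95.6]
eef_rot: [3.141, 0.002, 0.172]
wrist_force: [0.8, 0.8, 0.7]
finger_gap: 19.7
finger_force: 15.0
```

>>> jog_arm --pt "0.01 -0.25 0 0 0 0 1" --pt "0.03 -0.5 0 0 0 0 1" --pt "0.05 -0.75 0 0 0 0 1" --pt "0.07 -1 0 0 0 0 1" --pt "0.07 -1 0 0 0 0 1"

```text
clock: 11.4
eef_pos: [503.8, -67.9, 95.7]
eef_rot: [-3.141, 0.002, 0.169]
wrist_force: [0.5, -0.2, 0.0]
finger_gap: 19.7
finger_force: 15.0
```

>>> jog_arm --pt "0.01 -0.25 0 0 0 0 1" --pt "0.03 -0.5 0 0 0 0 1" --pt "0.05 -0.75 0 0 0 0 1" --pt "0.06 -0.85 0 0 0 0 1" --pt "0.06 -0.85 0 0 0 0 1" --pt "0.06 -0.85 0 0 0 0 1"

```text
clock: 11.9
eef_pos: [511.0, -165.7, 96.0]
eef_rot: [-3.14, 0.001, 0.172]
wrist_force: [0.1, 0.0, -0.7]
finger_gap: 19.9
finger_force: 15.0
```

>>> jog_arm --pt "0 0 -0.2 0 0 0 1" --pt "0 0 -0.4 0 0 0 1" --pt "0 0 -0.5 0 0 0 1" --pt "0 0 -0.54 0 0 0 1" --pt "0 0 -0.54 0 0 0 1" --pt "0 0 -0.54 0 0 0 1" --pt "0 0 -0.54 0 0 0 1" --pt "0 0 -0.54 0 0 0 1"

```text
clock: 12.57
eef_pos: [511.9, -166.5, 33.2]
eef_rot: [3.141, -0.001, 0.173]
wrist_force: [0.2, -0.1, -0.7]
finger_gap: 19.6
finger_force: 15.0
```

>>> jog_arm --pt "0 0 0 0 0 0 0.55" --pt "0 0 0 0 0 0 0.55" --pt "0 0 0 0 0 0 0.55" --pt "0 0 0 0 0 0 0.55" --pt "0 0 0 0 0 0 0.55" --pt "0 0 0.2 0 0 0 0.55" --pt "0 0 0.5 0 0 0 0.55" --pt "0 0 0.5 0 0 0 0.55"

```text
clock: 13.23
eef_pos: [513.7, -167.3, 97.9]
eef_rot: [3.138, -0.007, 0.173]
wrist_force: [0.4, -0.0, 1.7]
finger_gap: 42.0
finger_force: 0.0
```

>>> jog_arm --pt "0 0.3 0 0 0 -0.05 0.5" --pt "0 0.6 0 0 0 -0.12 0.5" --pt "0 1 0 0 0 -0.18 0.5" --pt "0 1 0 0 0 -0.237 0.5" --pt "0 1 0 0 0 -0.237 0.5"

```text
clock: 13.65
eef_pos: [511.4, -44.4, 92.4]
eef_rot: [-3.141, -0.0, -0.201]
wrist_force: [0.6, -0.0, 0.7]
finger_gap: 46.8
finger_force: 0.0
```

>>> jog_arm --pt "0 0.35 0 0 0 0 0.5" --pt "0 0.7 0 0 0 0 0.5" --pt "0 1 0 0 0 0 0.5" --pt "0 1 0 0 0 0 0.5"

```text
clock: 13.98
eef_pos: [511.4, 77.3, 92.3]
eef_rot: [-3.141, -0.0, -0.193]
wrist_force: [0.2, -0.0, -0.6]
finger_gap: 46.6
finger_force: 0.0
```

>>> jog_arm --pt "0 0.35 0 0 0 0 0.5" --pt "0 0.7 0 0 0 0 0.5" --pt "0 1 0 0 0 0 0.5" --pt "0 1 0 0 0 0 0.5" --pt "0 1 0 0 0 0 0.5"

```text
clock: 14.4
eef_pos: [511.6, 193.9, 92.0]
eef_rot: [3.141, 0.0, -0.195]
wrist_force: [-0.2, -0.6, 0.1]
finger_gap: 46.6
finger_force: 0.0
```

>>> jog_arm --pt "0 0.3 0 0 0 0 0.5" --pt "0 0.56 -0.05 0 0 0 0.5" --pt "0 0.56 -0.3 0 0 0 0.5" --pt "0 0.56 -0.45 0 0 0 0.5" --pt "0 0.56 -0.45 0 0 0 0.5" --pt "0 0.56 -0.45 0 0 0 0.5" --pt "0 0.56 -0.45 0 0 0 0.5" --pt "0 0.56 -0.45 0 0 0 0.5"

```text
clock: 15.07
eef_pos: [512.4, 260.2, 39.8]
eef_rot: [-3.14, -0.002, -0.2]
wrist_force: [0.2, 1.0, -0.7]
finger_gap: 47.1
finger_force: 0.0
```

>>> jog_arm --pt "-0.01 0.005 -0.1 0 0 0 0.5" --pt "-0.01 0.005 -0.21 0 0 0 0.5" --pt "-0.01 0.005 -0.21 0 0 0 0.5" --pt "-0.01 0.005 -0.21 0 0 0 0.5" --pt "-0.01 0.005 -0.21 0 0 0 0.5"

```text
clock: 15.48
eef_pos: [509.8, 261.2, 12.2]
eef_rot: [3.141, 0.001, -0.2]
wrist_force: [-0.1, 0.0, 0.2]
finger_gap: 46.9
finger_force: 0.0
```

>>> jog_arm --pt "0 0 0 0 0 0 1" --pt "0 0 0 0 0 0 1" --pt "0 0 0 0 0 0 1" --pt "0 0 0 0 0 0 1" --pt "0 0 0 0 0 0 1" --pt "0 0 0 0 0 0 1" --pt "0 0 0 0 0 0 1" --pt "0 0 0 0 0 0 1"

```text
clock: 16.15
eef_pos: [510.1, 261.4, 13.0]
eef_rot: [3.142, 0.0, -0.2]
wrist_force: [0.2, -0.1, 0.5]
finger_gap: 20.2
finger_force: 15.0
```

>>> jog_arm --pt "0 0 0.2 0 0 0 1" --pt "0 0 0.5 0 0 0 1" --pt "0 0 0.7 0 0 0 1" --pt "0 0 0.7 0 0 0 1" --pt "0 0 0.7 0 0 0 1"

```text
clock: 16.57
eef_pos: [510.6, 261.6, 98.1]
eef_rot: [-3.14, -0.002, -0.2]
wrist_force: [0.3, 0.7, 0.5]
finger_gap: 20.0
finger_force: 15.0
```

>>> jog_arm --pt "0 -0.25 0 0 0 0.05 1" --pt "0 -0.5 0 0 0 0.12 1" --pt "-0.02 -0.75 0 0 0 0.18 1" --pt "-0.03 -1 0 0 0 0.237 1" --pt "-0.03 -1 0 0 0 0.237 1"

```text
clock: 16.98
eef_pos: [505.6, 137.5, 95.6]
eef_rot: [3.141, 0.003, 0.177]
wrist_force: [-0.5, 0.3, -0.5]
finger_gap: 19.6
finger_force: 15.0
```

>>> jog_arm --pt "0 -0.25 0 0 0 0 1" --pt "0 -0.5 0 0 0 0 1" --pt "-0.02 -0.75 0 0 0 0 1" --pt "-0.03 -1 0 0 0 0 1" --pt "-0.03 -1 0 0 0 0 1"

```text
clock: 17.4
eef_pos: [502.2, 17.9, 95.8]
eef_rot: [3.142, 0.002, 0.169]
wrist_force: [-0.8, 0.2, 0.1]
finger_gap: 19.6
finger_force: 15.0
```

>>> jog_arm --pt "0 -0.25 0 0 0 0 1" --pt "0 -0.5 0 0 0 0 1" --pt "-0.02 -0.75 0 0 0 0 1" --pt "-0.03 -1 0 0 0 0 1" --pt "-0.03 -1 0 0 0 0 1" --pt "-0.03 -1 0 0 0 0 1"

```text
clock: 17.9
eef_pos: [498.9, -99.1, 96.0]
eef_rot: [-3.141, 0.002, 0.17]
wrist_force: [0.5, 0.2, -0.1]
finger_gap: 19.7
finger_force: 15.0
```

>>> jog_arm --pt "0.01 -0.065 -0.1 0 0 0 1" --pt "0.01 -0.065 -0.4 0 0 0 1" --pt "0.01 -0.065 -0.5 0 0 0 1" --pt "0.01 -0.065 -0.55 0 0 0 1" --pt "0.01 -0.065 -0.55 0 0 0 1" --pt "0.01 -0.065 -0.55 0 0 0 1" --pt "0.01 -0.065 -0.55 0 0 0 1" --pt "0.01 -0.065 -0.55 0 0 0 1"

```text
clock: 18.57
eef_pos: [500.7, -106.1, 31.1]
eef_rot: [3.141, -0.0, 0.173]
wrist_force: [-0.0, 0.1, 0.6]
finger_gap: 20.0
finger_force: 15.0
```

>>> jog_arm --pt "0 0 0 0 0 0 0.55" --pt "0 0 0 0 0 0 0.55" --pt "0 0 0 0 0 0 0.55" --pt "0 0 0 0 0 0 0.55" --pt "0 0 0 0 0 0 0.55" --pt "0 0 0.2 0 0 0 0.55" --pt "0 0 0.5 0 0 0 0.55" --pt "0 0 0.5 0 0 0 0.55"

```text
clock: 19.23
eef_pos: [503.0, -107.1, 96.5]
eef_rot: [3.138, -0.007, 0.173]
wrist_force: [0.9, 0.8, 1.2]
finger_gap: 42.6
finger_force: 0.0
```

>>> jog_arm --pt "0 0.3 0 0 0 -0.05 0.5" --pt "0 0.6 0 0 0 -0.12 0.5" --pt "0.03 1 0 0 0 -0.18 0.5" --pt "0.03 1 0 0 0 -0.244 0.5" --pt "0.03 1 0 0 0 -0.244 0.5"

```text
clock: 19.65
eef_pos: [504.2, 15.6, 91.1]
eef_rot: [-3.141, -0.0, -0.212]
wrist_force: [0.1, -0.4, -0.4]
finger_gap: 47.1
finger_force: 0.0
```

>>> jog_arm --pt "0 0.35 0 0 0 0 0.5" --pt "0 0.7 0 0 0 0 0.5" --pt "0.03 1 0 0 0 0 0.5" --pt "0.03 1 0 0 0 0 0.5"

```text
clock: 19.98
eef_pos: [508.1, 137.3, 91.2]
eef_rot: [-3.141, -0.001, -0.204]
wrist_force: [-0.4, -0.0, 0.1]
finger_gap: 47.2
finger_force: 0.0
```

>>> jog_arm --pt "0 0.35 0 0 0 0 0.5" --pt "0 0.7 0 0 0 0 0.5" --pt "0.03 1 0 0 0 0 0.5" --pt "0.03 1 0 0 0 0 0.5" --pt "0.03 1 0 0 0 0 0.5"

```text
clock: 20.4
eef_pos: [511.6, 253.8, 90.7]
eef_rot: [3.141, 0.0, -0.206]
wrist_force: [-0.0, -0.6, -0.8]
finger_gap: 47.0
finger_force: 0.0
```

>>> jog_arm --pt "0.03 0.3 0 0 0 0 0.5" --pt "0.035 0.69 0 0 0 0 0.5" --pt "0.035 0.69 -0.2 0 0 0 0.5" --pt "0.035 0.69 -0.44 0 0 0 0.5" --pt "0.035 0.69 -0.44 0 0 0 0.5" --pt "0.035 0.69 -0.44 0 0 0 0.5" --pt "0.035 0.69 -0.44 0 0 0 0.5" --pt "0.035 0.69 -0.44 0 0 0 0.5"

```text
clock: 21.07
eef_pos: [516.8, 335.8, 40.3]
eef_rot: [-3.14, -0.002, -0.211]
wrist_force: [0.8, -0.3, 0.0]
finger_gap: 46.7
finger_force: 0.0
```

>>> jog_arm --pt "0 0.01 -0.1 0 0 0 0.5" --pt "0 0.01 -0.21 0 0 0 0.5" --pt "0 0.01 -0.21 0 0 0 0.5" --pt "0 0.01 -0.21 0 0 0 0.5" --pt "0 0.01 -0.21 0 0 0 0.5"

```text
clock: 21.48
eef_pos: [515.2, 337.4, 12.3]
eef_rot: [3.141, 0.001, -0.211]
wrist_force: [-0.7, 0.2, -0.4]
finger_gap: 47.3
finger_force: 0.0
```

>>> jog_arm --pt "0 0 0 0 0 0 1" --pt "0 0 0 0 0 0 1" --pt "0 0 0 0 0 0 1" --pt "0 0 0 0 0 0 1" --pt "0 0 0 0 0 0 1" --pt "0 0 0 0 0 0 1" --pt "0 0 0 0 0 0 1" --pt "0 0 0 0 0 0 1"

```text
clock: 22.15
eef_pos: [515.6, 337.6, 13.1]
eef_rot: [-3.142, -0.0, -0.211]
wrist_force: [0.2, -0.4, -0.4]
finger_gap: 20.0
finger_force: 15.0
```

>>> jog_arm --pt "0 0 0.2 0 0 0 1" --pt "0 0 0.5 0 0 0 1" --pt "0 0 0.7 0 0 0 1" --pt "0 0 0.7 0 0 0 1" --pt "0 0 0.7 0 0 0 1"

```text
clock: 22.57
eef_pos: [516.0, 337.9, 98.2]
eef_rot: [-3.14, -0.002, -0.211]
wrist_force: [-0.9, -0.2, -0.9]
finger_gap: 19.9
finger_force: 15.0
```

>>> jog_arm --pt "0 -0.25 0 0 0 0.05 1" --pt "0 -0.5 0 0 0 0.12 1" --pt "0.02 -0.75 0 0 0 0.18 1" --pt "0.03 -1 0 0 0 0.245 1" --pt "0.03 -1 0 0 0 0.245 1"

```text
clock: 22.98
eef_pos: [518.7, 213.4, 95.5]
eef_rot: [3.141, 0.003, 0.179]
wrist_force: [0.3, -0.1, -0.8]
finger_gap: 19.8
finger_force: 15.0
```

>>> jog_arm --pt "0 -0.25 0 0 0 0 1" --pt "0 -0.5 0 0 0 0 1" --pt "0.02 -0.75 0 0 0 0 1" --pt "0.03 -1 0 0 0 0 1" --pt "0.03 -1 0 0 0 0 1"

```text
clock: 23.4
eef_pos: [522.4, 94.0, 95.8]
eef_rot: [3.141, 0.002, 0.17]
wrist_force: [0.5, -0.5, 0.1]
finger_gap: 19.9
finger_force: 15.0
```

>>> jog_arm --pt "0 -0.25 0 0 0 0 1" --pt "0 -0.5 0 0 0 0 1" --pt "0.02 -0.75 0 0 0 0 1" --pt "0.03 -1 0 0 0 0 1" --pt "0.03 -1 0 0 0 0 1"

```text
clock: 23.82
eef_pos: [526.1, -25.7, 95.9]
eef_rot: [3.142, 0.002, 0.17]
wrist_force: [-0.3, -1.0, -0.5]
finger_gap: 20.0
finger_force: 15.0
```

>>> jog_arm --pt "0 -0.25 0 0 0 0 1" --pt "0 -0.5 0 0 0 0 1" --pt "0.02 -0.75 0 0 0 0 1" --pt "0.03 -1 0 0 0 0 1" --pt "0.03 -1 0 0 0 0 1"

```text
clock: 24.23
eef_pos: [529.8, -145.6, 95.9]
eef_rot: [-3.141, 0.001, 0.171]
wrist_force: [0.0, -0.0, -1.1]
finger_gap: 19.8
finger_force: 15.0
```

>>> jog_arm --pt "0 -0.25 0 0 0 0 1" --pt "0 -0.5 0 0 0 0 1" --pt "0.02 -0.75 0 0 0 0 1" --pt "0.03 -1 0 0 0 0 1" --pt "0.03 -1 0 0 0 0 1" --pt "0.03 -1 0 0 0 0 1"

```text
clock: 24.73
eef_pos: [533.4, -262.3, 95.7]
eef_rot: [-3.14, 0.001, 0.172]
wrist_force: [0.1, -0.2, -0.4]
finger_gap: 19.8
finger_force: 15.0
```

>>> jog_arm --pt "-0.015 -0.18 0 0 0 0 1" --pt "-0.015 -0.18 -0.2 0 0 0 1" --pt "-0.015 -0.18 -0.45 0 0 0 1" --pt "-0.015 -0.18 -0.55 0 0 0 1" --pt "-0.015 -0.18 -0.55 0 0 0 1" --pt "-0.015 -0.18 -0.55 0 0 0 1" --pt "-0.015 -0.18 -0.55 0 0 0 1" --pt "-0.015 -0.18 -0.55 0 0 0 1"

```text
clock: 25.4
eef_pos: [532.0, -283.2, 31.2]
eef_rot: [-3.141, 0.0, 0.175]
wrist_force: [-0.1, -0.0, -0.2]
finger_gap: 19.3
finger_force: 15.0
```

>>> jog_arm --pt "0 0 0 0 0 0 0.55" --pt "0 0 0 0 0 0 0.55" --pt "0 0 0 0 0 0 0.55" --pt "0 0 0 0 0 0 0.55" --pt "0 0 0 0 0 0 0.55" --pt "0 0 0.2 0 0 0 0.55" --pt "0 0 0.6 0 0 0 0.55" --pt "0 0 0.8 0 0 0 0.55"

```text
clock: 26.07
eef_pos: [531.8, -284.1, 129.2]
eef_rot: [3.141, -0.0, 0.174]
wrist_force: [0.7, -0.2, 0.5]
finger_gap: 42.2
finger_force: 0.0
```

>>> jog_arm --pt "-0.5 1 0.9 0 0 0 0.5" --pt "-0.5 1 0.9 0 0 0 0.5" --pt "-0.5 1 0.9 0 0 0 0.5" --pt "-0.5 1 0.9 0 0 0 0.5" --pt "-0.5 1 0.9 0 0 0 0.5"

```text
clock: 26.48
eef_pos: [471.4, -161.4, 239.9]
eef_rot: [3.138, -0.006, 0.176]
wrist_force: [-0.4, -0.3, 1.3]
finger_gap: 47.1
finger_force: 0.0
```

>>> jog_arm --pt "-0.3 1 0 0 0 0 0.5" --pt "-0.3 1 0 0 0 0 0.5" --pt "-0.3 1 0 0 0 0 0.5" --pt "-0.3 1 0 0 0 0 0.5"

```text
clock: 26.82
eef_pos: [434.3, -39.7, 235.0]
eef_rot: [-3.141, -0.0, 0.178]
wrist_force: [0.1, -0.5, 0.4]
finger_gap: 46.8
finger_force: 0.0
```

>>> jog_arm --pt "0 1 0 0 0 0 0.5" --pt "0 1 0 0 0 0 0.5" --pt "0 1 0 0 0 0 0.5" --pt "0 1 0 0 0 0 0.5" --pt "0 1 0 0 0 0 0.5" --pt "0 1 0 0 0 0 0.5"

```text
clock: 27.32
eef_pos: [435.9, 75.4, 234.7]
eef_rot: [3.141, 0.001, 0.174]
wrist_force: [-0.6, 0.8, 0.9]
finger_gap: 47.4
finger_force: 0.0
```

```bash
python3 - <<'E'
from h import *
im=rect("top",36,400,680,-380,-60,2); cv2.imwrite("pics/r2.png",im[:,:,::-1])
cv2.imwrite("pics/s2.png",cv2.resize(manip.camera("side")["frame"][130:215,200:330,::-1],None,fx=5,fy=5,interpolation=cv2.INTER_CUBIC))
E
```

View pics/r2.png

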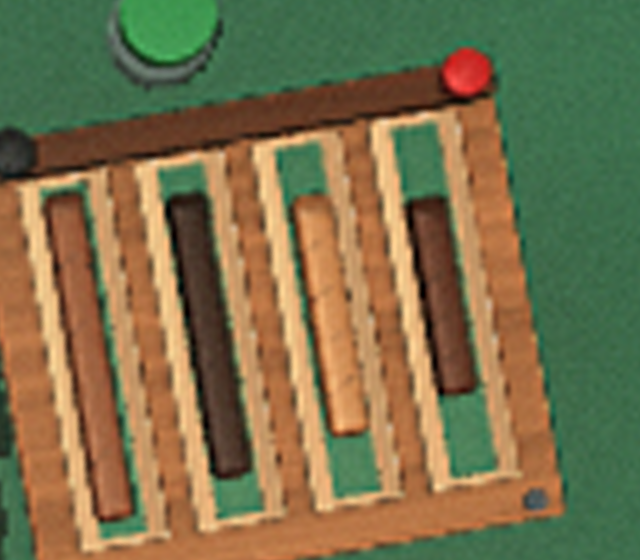

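View pics/s2.png

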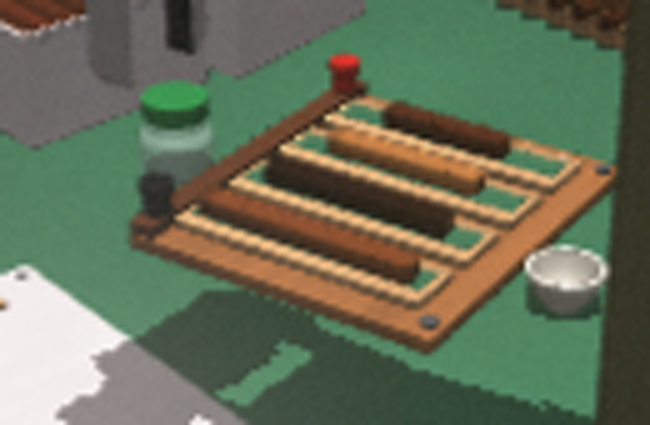

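All four cigars lie flat on the green strips in the right order. Long is at (89,357), medium at (209,335), short at (331,316) and petit at (443,295), each within about 3 mm of its rest's centre. The gripper is clear, so I hand in.

```bash
python3 -c "
from cell import manip
print(manip.sign_off())"
```

```text
the job is handed in; nothing more can be done
None
```

The job is handed in: petit, short, medium and long lie in order on rests 4 to 1 from the red stud, each within about 3 mm of its rest's centre in the last pictures; the sign-off gave no verdict.

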